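# Fasten the draw latch on the robot's battery box

### The job

Fasten the lid of the battery box, the bigger of the two latched cases, the one with two brass screw terminals: swing its wire loop down over the keeper hook on the lid so that the crossbar drops behind the hook, and only then press the latch lever down flat, past centre, so that it stays shut. The smaller case is still to be filled, so leave its latch as it stands.

Things in the scene. Friction and masses are not known exactly. Their poses are not given: they have to be found in the camera images.
- bat: Battery box, fixed: black, grey top, 150 (x) by 210 (y) by 100 mm high; two brass screw terminals on the top near the -y end, 50 mm either side of the middle. Origin: centre of its underside, z up. Its steel draw latch runs along the box's y at x = 0 on the top: lever hinge at y = -5 mm, 14 mm above the top; keeper hook further to +y, on the already shut lid.
- bat_lever (a joint): Battery box's latch lever, rad: 0 = closed, flat, pointing to the box's -y; at the start it stands up at 1.2 to 1.45. Steel plate 22 mm wide, 5 thick, reaching 57 mm from its hinge. Stays where it is left. Pushing it back and down takes 1 to 2 N near its end; the springy loop tightens until dead centre at about 0.17, then it snaps shut.
- bat_pull (a point): Centre of the black rubber finger pull at the loop's end: 40 mm along x, 22 long, 8 thick. It starts about 100 mm above the box top with the loop nearly upright on the lever's +y side, held by light friction, free on all sides. Pushed towards the box's +y by about 50 mm (well under 1 N) the loop falls over the hook by its own weight.
- bat_bar (a point): Middle of the loop's steel crossbar (5 mm thick, along the box's x). The loop's two wires, 36 mm apart, swing about a pin in the lever 16 mm from its hinge; the bar is 50 mm from that pin, the pull's centre 20 mm beyond the bar, bent 23 degrees up. With the lever up the bar drops behind the hook, about 6 mm above the box top, with 3 to 7 mm of slack.
- bat_keeper (a point): Seat of the keeper hook, where the crossbar's centre ends when latched: box y = +31 mm, 8.5 mm above the box top, axes parallel to the box's. Steel hook 22 mm wide, 14.5 mm high, its post on the -y side, its lip reaching 1.5 mm past this point towards +y. The bar comes down on the +y side, then is drawn in under the lip by the lever.
- spare_pull (a point): Finger pull of the like latch on the smaller case (120 by 180 by 60 mm high, no terminals), which stands open in the same way: leave it alone.
- spare_tip (a point): End of the lever on the smaller case's latch: leave it alone.

How it is judged (in metres and radians):
On the way:
1. the loop's crossbar is down behind the keeper hook while the lever is still up (z of bat_bar in the frame of bat_keeper below 0.005 m and y of bat_bar in the frame of bat_keeper above -0.004 m and value of joint bat_lever above 0.7 rad), for 0.2 s.
At the end, for the whole second after the job is handed in: The battery box's lever lies flat (within 7 degrees of fully closed) with the loop's crossbar drawn up behind the keeper hook, under its lip (within 5 mm of its seat in height, 4 to 6 mm along the latch) (value of joint bat_lever below 0.12 rad and z of bat_bar in the frame of bat_keeper below 0.005 m and y of bat_bar in the frame of bat_keeper between -0.004 and 0.006 m); the robot touches nothing.
It fails at once if the smaller case's latch is disturbed (its pull or lever end moves more than 25 mm) (distance of any of spare_pull, spare_tip from where it was at the start of the episode above 0.025 m).
It also fails if it takes over 38 s, if anything falls off the work surface, if the arm or the gripper's body presses on something with over 40 N, if the wrist force passes 120 N, or if a joint passes its speed limit or range.

### The arm

A 6-joint arm with a two-finger parallel gripper is mounted at the origin on the work surface. World frame = base frame: x ahead of the robot, y to its left, z up, the work surface at z = 0. Lengths are in mm, angles in rad, forces in N, time in s.
With the tool pointing down it reaches from about 325 to 775 mm from the base axis. Payload 5.5 kg.
Tool frame: the origin (TCP) lies on the mounting face of the last link; the fingertips stand 182 mm ahead of it and the grasp point (between the pads) lies 163 mm ahead of it; z points along the fingers, y is the line along which they close (so a half turn about z gives the same grasp; the last joint's range is limited). The gripper opens to 88 mm and grips with 3 to 60 N. Pads are 20 mm wide; open, the fingers measure 115 mm over their backs; the gripper's body (75 mm by 178 mm) begins 61 mm behind the grasp point.
Start: joints at [-0.057, 0.091, 1.231, -0, 1.82, -0.057], TCP at [600.015, -0.003, 404.631] pointing down, gripper open.
Joint ranges: [-2.87, 2.87], [-0.86, 2.18], [0.17, 2.46], [-1.51, 4.65], [0.06, 2.69], [-2.65, 2.65]. Speed limits (rad/s): [2.57, 2.57, 3.01, 3.14, 3.14, 3.14].

### API

Orientations are given as a 3x3 rotation matrix whose columns are the frame's x, y, z axes.
In Python, from cell import arm, cams, ticket gives the robot as it stands.
- The arm moves only by the tool step_arm, never from a script. Its argument "increments" is one flat list of numbers, 7 for each row, row after row: the gripper's target within -1 to 1 (shut at 1, half-way at 0, fully open at -1), then the shift along the tool's x, y, z in units of 25 mm (1.0 is 25 mm), then the turn, a rotation vector about the tool's x, y, z in degrees. In form: [gripper, dx, dy, dz, ax, ay, az, gripper, dx, dy, dz, ax, ay, az, ...]. A call has 1 to 8 rows; each row shifts and turns the commanded pose from where the row before left it, along the tool's axes as they then stand; what a row does not reach is not made up. A row lasts 1/12 s, in which the tool goes at most 41.7 mm and 7.16 degrees, less where a joint would pass 70% of its speed; a pose out of reach is approached as far as the arm can. A call is refused whole if a number of a shift passes 1 or a number of a turn 7.16, either way. A call with a gripper value outside its range is refused whole. The fingers move at their own pace and stop on an object; the grip force is fixed at half the most. Time passes only in rows, so rows that do not move let the fingers close. It gives the time, the measured TCP pose, the force, the opening and the grip force at its end, in the units of the state.
- arm.state(): the state, without advancing time (a new reading comes with each control period).
- cams.grab_frame(name): name is "scene" or "side" or "wrist"; returns (picture, depth): 400x640x3 uint8, blue, green, red; 400x640 float32, mm along the optical axis (not along the pixel's ray), 0 where there is no reading.
- cams.camera_info(name): a dict with "fx", "fy", "cx", "cy" (pixels), "rvec" (rotation vector, rad) and "tvec" (3), from world to camera coordinates, as OpenCV has them; the wrist camera has in their place "tool_from_camera" (4x4, takes a point from camera to tool coordinates, whose origin is the TCP and whose axes are the flange's). Camera axes: x right, y down, z forward; pixel columns grow to the right and rows downward; lengths in mm; the calibration is good to about 2 mm. A picture is of the moment at which its call begins: read the wrist's pose just before it. camera_info takes no time and is no camera call.
- ticket.sign_off(): hands the job in; it is judged then, once.
The state is a dict: "t": time; "joint_positions": joint angles; "qd": joint speeds; "joint_efforts": joint torques, N m; "ee_pos": TCP position; "tool_rot": TCP orientation; "ft_force": force on the tool from outside, world axes, zero at the start; "moment": the same for the moment, N m; "opening": finger opening in mm; "grasp_force": force on a finger pad.
Only numpy, scipy, OpenCV 4.12 (cv2) and the standard library are available. Lean on these libraries where they do the work, as an engineer would, in place of code of your own. Each camera call takes 0.05 s, during which the arm holds its last target. There are 200 camera calls.

## Working session

There is one attempt and no reset: what is moved stays moved. The work goes in short steps, Python scripts to look and compute and a tool call to move; the robot and the scene stay as the last step left them, time stands still between calls to the robot, and variables do not carry over. Pictures are saved under pics/ and viewed, at most 10 in all, crops included, and the job is handed in when it is done.

Besides the shell and the picture viewer there is one more tool, called as name(argument=value, ...) on one line, values as JSON. step_arm: Moves the arm, as the interface text tells. Its arguments: {"type":"object","properties":{"increments":{"type":"array","items":{"type":"number"}}},"required":["increments"]}

```bash
mkdir -p pics
cat > h.py <<'E'
import numpy as np, cv2
from cell import arm, cams, ticket
def world(name, d, s=None):
    """HxWx3 world points from depth"""
    c=cams.camera_info(name); v,u=np.indices(d.shape)
    p=np.stack([(u-c['cx'])/c['fx']*d,(v-c['cy'])/c['fy']*d,d],-1)
    if name=='wrist':
        T=np.array(c['tool_from_camera']); p=p@T[:3,:3].T+T[:3,3]
        return p@np.array(s['tool_rot']).T+np.array(s['ee_pos'])
    R=cv2.Rodrigues(np.array(c['rvec'],float))[0]
    return (p-np.array(c['tvec']).ravel())@R
E
python3 - <<'E'
from h import *
for n in ['scene','side']:
    s=arm.state(); i,d=cams.grab_frame(n); cv2.imwrite(f'pics/{n}0.png',i); np.save(f'{n}0.npy',d)
    w=world(n,d); print(n,{k:np.round(v,2).tolist() if not np.isscalar(v) else v for k,v in cams.camera_info(n).items()})
print(s['t'],s['ee_pos'],s['tool_rot'])
E
```

```text
scene {'fx': 452.1173731644066, 'fy': 452.1173731644066, 'cx': 322.4612513409907, 'cy': 200.2692885670617, 'rvec': [2.36, 0.65, -0.22], 'tvec': [-455.77, -137.43, 1169.61]}
side {'fx': 433.03914103815464, 'fy': 433.03914103815464, 'cx': 319.65438952629574, 'cy': 198.34216154989025, 'rvec': [2.01, -0.78, 0.44], 'tvec': [-406.56, 287.98, 669.9]}
0.05 [ 6.00060068e+02 -9.83446153e-03  4.03526404e+02] [[-4.78499442e-06  9.99998190e-01 -1.90251753e-03]
 [ 9.99999994e-01  4.99384025e-06  1.09768674e-04]
 [ 1.09777976e-04 -1.90251699e-03 -9.99998184e-01]]
```

View pics/scene0.png

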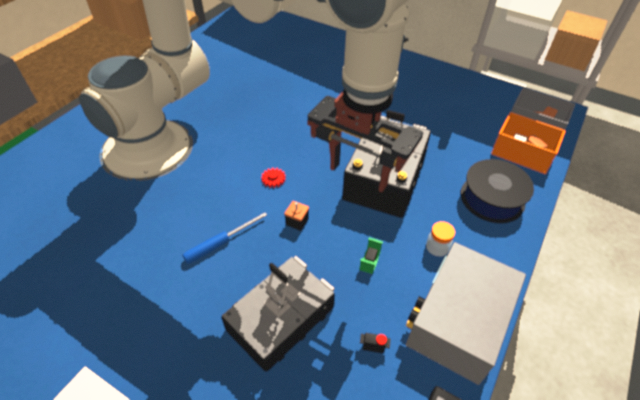

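View pics/side0.png

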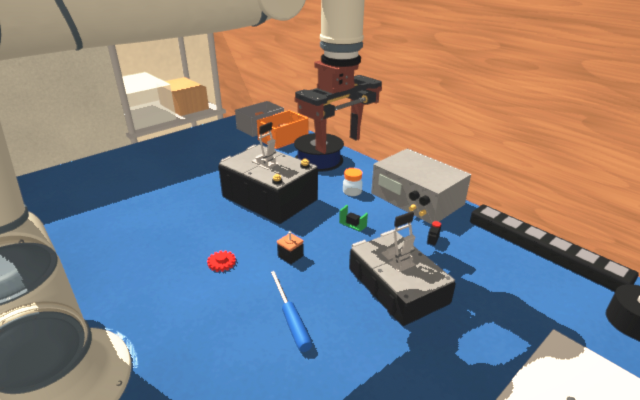

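The battery box is at scene (390,165), with brass terminals at (358,163) and (402,176). In the side view its terminals are at (277,180) and (305,163), its pull is at (265,128), and the loop stands up. The spare case is at scene (280,310).

Run:
```python
from h import *
for n,box in [('scene',(330,120,440,215)),('side',(215,115,325,215))]:
    i=cv2.imread(f'pics/{n}0.png'); w=world(n,np.load(f'{n}0.npy'))
    hsv=cv2.cvtColor(i,cv2.COLOR_BGR2HSV); m=np.zeros(i.shape[:2],bool); x0,y0,x1,y1=box; m[y0:y1,x0:x1]=1
    z=w[...,2]
    b=(m&(hsv[...,1]>140)&(hsv[...,0]>12)&(hsv[...,0]<35)&(hsv[...,2]>120)&(z<135)&(z>90)).astype(np.uint8)
    k,L,st,ce=cv2.connectedComponentsWithStats(b)
    for j in range(1,k):
        if st[j,4]>5: print(n,'brass',ce[j].round(),st[j,4],np.median(w[L==j],0).round(1))
    t=m&(abs(z-100)<5)&(hsv[...,1]<70)
    xy=w[t][:,:2].astype(np.float32); r=cv2.minAreaRect(xy); print('top',t.sum(),np.median(z[t]),r,cv2.boxPoints(r).round().tolist())
    for lo,hi in [(120,150),(150,180),(180,230)]:
        q=m&(z>lo)&(z<hi)&(w[...,0]>450)&(w[...,0]<800)
        if n=='side': print(lo,q.sum(),np.median(w[q],0).round(1),w[q].min(0).round(),w[q].max(0).round())
```

```text
scene brass [358. 163.] 40 [540.5 128.  113.5]
scene brass [401. 176.] 44 [637.4 143.9 113.5]
top 1566 99.08221517754336 ((575.0045776367188, 220.00340270996094), (145.55369567871094, 213.28929138183594), 9.450778007507324) [[486.0, 313.0], [521.0, 103.0], [664.0, 127.0], [629.0, 337.0]]
side brass [304. 162.] 32 [632.8 145.  114.1]
side brass [277. 178.] 27 [533.3 128.3 113.7]
top 2012 99.84115839785164 ((571.9177856445312, 221.61236572265625), (149.44198608398438, 213.92478942871094), 8.6414794921875) [[482.0, 316.0], [514.0, 105.0], [662.0, 127.0], [630.0, 339.0]]
120 101 [571.6 208.3 134.9] [554. 203. 120.] [597. 218. 149.]
150 122 [571.4 206.  166.9] [552. 197. 150.] [594. 225. 180.]
180 156 [565.  214.4 201.7] [545. -12. 180.] [593. 224. 230.]
```

The box centre is about (573,221) and its yaw about 9.2°. The top is at 100 mm and the terminals are 98 mm apart at z 113.5, both as expected. The pull is near box y -6 at z 200. Next I close the gripper, turn it to line up with the box, and move to box y -60 while still high.

step_arm(increments=[1, 0, 0, 0, 0, 0, -4.6, 1, 0, 0, 0, 0, 0, -4.6, 1, 0.9, 0.1, 0, 0, 0, 0, 1, 0.9, 0.1, 0, 0, 0, 0, 1, 0.9, 0.1, 0, 0, 0, 0, 1, 0.9, 0.05, 0, 0, 0, 0, 1, 0.9, 0, 0, 0, 0, 0, 1, 0.9, 0, 0, 0, 0, 0])

```text
t: 0.77
ee_pos: [586.9, 135.7, 403.9]
tool_rot: [[-0.16, 0.987, -0.001], [0.987, 0.16, -0.0], [-0.0, -0.001, -1.0]]
ft_force: [0.4, 1.1, -0.2]
opening: 37.9
grasp_force: 0.0
```

step_arm(increments=[1, 0.8, 0, 0, 0, 0, 0, 1, 0.3, 0, 0, 0, 0, 0, 1, 0, 0, 0, 0, 0, 0, 1, 0, 0, 0, 0, 0, 0])

```text
t: 1.1
ee_pos: [582.7, 161.6, 404.2]
tool_rot: [[-0.16, 0.987, -0.001], [0.987, 0.16, -0.001], [-0.001, -0.001, -1.0]]
ft_force: [0.3, -1.2, -0.0]
opening: 11.1
grasp_force: 0.0
```

```bash
cat >> h.py <<'E'
C=np.array([573,221,100.]); a=np.radians(9.2)
B=np.array([[np.cos(a),np.sin(a),0],[-np.sin(a),np.cos(a),0],[0,0,1]])
def inbox(w): return (w-C)@B.T
def tip(s): return inbox(np.array(s['ee_pos'])+182*np.array(s['tool_rot'])[:,2])
E
cat > look.py <<'E'
from h import *
import sys
s=arm.state(); print(s['t'],'tip',tip(s).round(1),'F',np.round(s['ft_force'],1),'open',s['opening'])
R=[]
for n in ['wrist','side']:
    i,d=cams.grab_frame(n); b=inbox(world(n,d,s)); R.append(i)
    for lo,hi in [(12,22),(22,35),(35,50),(50,65),(65,85),(85,112)]:
        q=(abs(b[...,0])<28)&(abs(b[...,1]+5)<70)&(b[...,2]>lo)&(b[...,2]<hi)&(d>0)
        if q.sum()>8: print(n,lo,q.sum(),np.median(b[q],0).round(),b[q].min(0).round(),b[q].max(0).round())
c=cv2.resize(R[1][80:220,180:380],None,fx=3,fy=3); w=cv2.resize(R[0],(600,375))
o=np.zeros((420+0,0,3),np.uint8)
cv2.imwrite(f'pics/{sys.argv[1]}s.png',c); cv2.imwrite(f'pics/{sys.argv[1]}w.png',w)
E
python3 look.py a
```

```text
1.1 tip [  0.  -60.3 122.2] F [ 0.3 -1.2 -0. ] open 11.141581268986322
wrist 12 273 [ 1. 29. 15.] [-13.   3.  12.] [15. 33. 20.]
wrist 50 31 [  1. -13.  56.] [ -9. -14.  55.] [ 11. -13.  58.]
wrist 65 482 [  1. -15.  70.] [-19. -21.  67.] [21.  4. 83.]
wrist 85 1268 [  1.  -1. 108.] [-19.  -7.  90.] [ 21.   4. 111.]
side 12 70 [-4. -7. 15.] [-16. -17.  12.] [15. 31. 21.]
side 22 47 [ -3. -11.  30.] [-21. -15.  22.] [21. -8. 35.]
side 35 51 [ -4. -14.  42.] [-21. -19.  35.] [21. -7. 50.]
side 50 53 [ -7. -17.  58.] [-21. -22.  50.] [16. -1. 65.]
side 65 78 [ 0. -2. 73.] [-21. -23.  65.] [19.  3. 85.]
side 85 116 [ -3.  -6. 100.] [-20.  -9.  85.] [ 20.   0. 109.]
```

View pics/as.png

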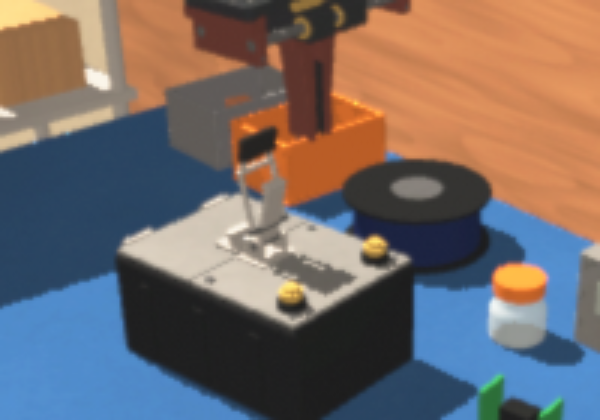

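View pics/aw.png

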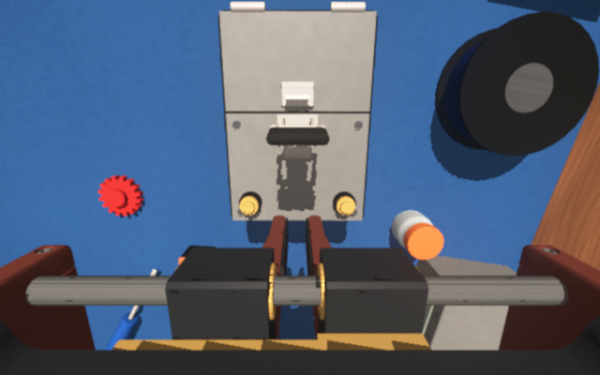

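The wrist view shows the latch centred at box x of about 1: pull at (297,135), hook at (297,95). The pull spans z 90–110 above the top and the lever tip is at about (y -18, z 71). I'll descend and push the pull toward +y.

step_arm(increments=[1, 0, 0, 0.6, 0, 0, 0, 1, 0, 0, 0.6, 0, 0, 0, 1, 0.8, 0, 0, 0, 0, 0, 1, 0.6, 0, 0, 0, 0, 0, 1, 0.4, 0, 0, 0, 0, 0, 1, 0.4, 0, 0.05, 0, 0, 0, 1, 0.4, 0, 0.1, 0, 0, 0, 1, 0.4, 0, 0.15, 0, 0, 0])

```text
t: 1.87
ee_pos: [570.7, 236.6, 367.9]
tool_rot: [[-0.16, 0.987, 0.002], [0.987, 0.16, 0.0], [0.0, 0.002, -1.0]]
ft_force: [-0.1, 0.6, -0.4]
opening: 0.7
grasp_force: 0.0
```

step_arm(increments=[1, 0.4, 0, 0.15, 0, 0, 0, 1, 0.4, 0, 0.15, 0, 0, 0, 1, 0.3, 0, 0, 0, 0, 0, 1, 0, 0, 0, 0, 0, 0, 1, 0, 0, 0, 0, 0, 0, 1, 0, 0, 0, 0, 0, 0])

```text
t: 2.37
ee_pos: [566.4, 262.9, 359.9]
tool_rot: [[-0.16, 0.987, 0.0], [0.987, 0.16, -0.0], [-0.0, 0.0, -1.0]]
ft_force: [0.8, -0.4, 0.3]
opening: 0.4
grasp_force: 0.0
```

```bash
python3 look.py b
```

```text
2.3667 tip [ 0.2 42.3 77.9] F [ 0.8 -0.4  0.3] open 0.39042812246003794
wrist 12 1856 [ 1. 50. 15.] [-19.  13.  12.] [21. 65. 22.]
wrist 22 97 [18. 13. 23.] [-19.   6.  22.] [21. 21. 26.]
wrist 65 151 [ 1. 54. 81.] [ -8. -20.  68.] [ 9. 55. 85.]
wrist 85 781 [  1.  54. 100.] [-10.  50.  85.] [ 11.  55. 112.]
side 12 77 [-7. -5. 15.] [-21. -16.  12.] [17. 33. 22.]
side 22 50 [ -5. -11.  29.] [-22. -16.  22.] [23.  5. 35.]
side 35 38 [ -2. -15.  41.] [-11. -19.  35.] [11. -9. 50.]
side 50 35 [ -2. -19.  57.] [-11. -22.  51.] [ 11. -13.  64.]
side 65 61 [-4. 30. 79.] [-12. -23.  65.] [12. 54. 85.]
side 85 116 [-7. 33. 99.] [-12.  28.  86.] [ 11.  56. 112.]
```

View pics/bs.png

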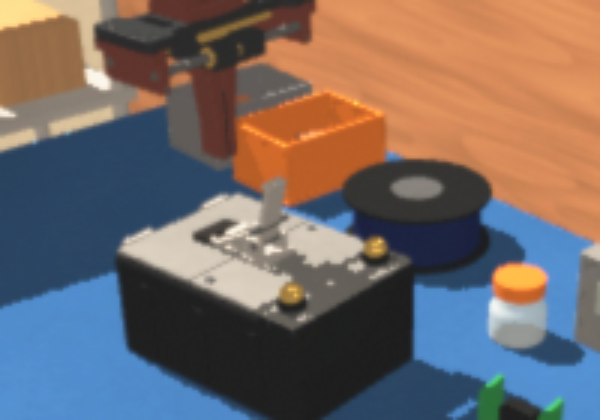

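The loop has fallen. The pull lies at y 40–65, z about 15–20, past the hook, so the bar is behind it, and the lever is still up. Now I'll sweep the lever back and down.

step_arm(increments=[1, -0.7, 0, 0, 0, 0, 0, 1, -0.66, 0, 0, 0, 0, 0, 1, 0, 0, 0.5, 0, 0, 0, 1, 0, 0, 0.46, 0, 0, 0, 1, -0.44, 0, 0, 0, 0, 0, 1, -0.26, 0, 0, 0, 0, 0, 1, -0.26, 0, 0, 0, 0, 0, 1, -0.22, 0, 0.18, 0, 0, 0])

```text
t: 3.13
ee_pos: [576.6, 199.9, 332.5]
tool_rot: [[-0.16, 0.987, 0.002], [0.987, 0.16, 0.001], [0.0, 0.002, -1.0]]
ft_force: [-0.7, 0.5, 1.2]
opening: 0.9
grasp_force: 0.7
```

step_arm(increments=[1, -0.22, 0, 0.18, 0, 0, 0, 1, -0.16, 0, 0.22, 0, 0, 0, 1, -0.16, 0, 0.22, 0, 0, 0, 1, -0.1, 0, 0.26, 0, 0, 0, 1, -0.1, 0, 0.26, 0, 0, 0, 1, 0, 0, 0.18, 0, 0, 0, 1, 0, 0, 0, 0, 0, 0])

```text
t: 3.72
ee_pos: [579.3, 181.6, 298.8]
tool_rot: [[-0.159, 0.987, 0.001], [0.987, 0.159, -0.001], [-0.001, 0.001, -1.0]]
ft_force: [-1.2, -2.7, 4.4]
opening: 0.3
grasp_force: 2.4
```

```bash
python3 look.py c
```

```text
3.7167 tip [  0.  -40.   16.8] F [-1.2 -2.7  4.4] open 0.34645641365732777
wrist 12 7276 [ 1. 27. 16.] [-20. -40.  12.] [21. 61. 22.]
wrist 22 301 [  1. -28.  29.] [ -9. -30.  22.] [  9. -28.  35.]
wrist 35 476 [  0. -28.  43.] [-10. -32.  35.] [ 11. -27.  50.]
wrist 50 556 [  0. -28.  56.] [-11. -43.  50.] [ 11. -27.  65.]
wrist 65 154 [  0. -30.  72.] [ -2. -52.  65.] [  3. -28.  85.]
wrist 85 3477 [ -1.  -6. 108.] [-28. -40. 100.] [ 28.  -5. 112.]
side 12 234 [-6. -8. 16.] [-22. -65.  12.] [18. 60. 22.]
side 22 61 [ -7. -50.  29.] [-12. -54.  22.] [  9. -29.  35.]
side 35 64 [ -9. -48.  42.] [-12. -53.  35.] [  8. -28.  50.]
side 50 73 [-10. -49.  57.] [-14. -55.  50.] [ 13. -29.  65.]
side 65 110 [-10. -50.  76.] [-18. -54.  65.] [ 15. -29.  85.]
side 85 124 [-16. -71. 104.] [-28. -75.  85.] [ 25. -27. 112.]
```

View pics/cs.png

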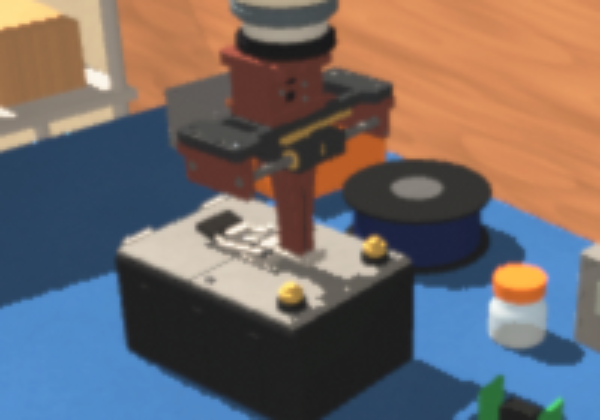

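The lever is nearly flat, with 4 N under the finger. I'll press slightly more, then lift clear and check.

step_arm(increments=[1, 0, 0, 0.08, 0, 0, 0, 1, 0, 0, 0.06, 0, 0, 0, 1, 0, 0, 0, 0, 0, 0, 1, 0, 0, -0.4, 0, 0, 0, 1, 0, 0, -0.8, 0, 0, 0, 1, -0.8, 0, -0.8, 0, 0, 0, 1, -0.8, 0, -0.8, 0, 0, 0, 1, 0, 0, 0, 0, 0, 0])

```text
t: 4.48
ee_pos: [586.5, 140.3, 369.1]
tool_rot: [[-0.158, 0.987, 0.007], [0.987, 0.158, -0.0], [-0.001, 0.006, -1.0]]
ft_force: [-0.3, -0.2, 0.7]
opening: 0.5
grasp_force: 0.0
```

```bash
python3 look.py d
python3 - <<'E'
from h import *
s=arm.state(); i,d=cams.grab_frame('wrist'); b=inbox(world('wrist',d,s))
for y in range(-64,66,6):
    q=(abs(b[...,0])<9)&(abs(b[...,1]-y)<3)&(b[...,2]<60); r=(abs(abs(b[...,0]-1)-18)<2)&(abs(b[...,1]-y)<3)&(b[...,2]<60)
    print(y,np.percentile(b[q][:,2],[10,50,90]).round(1) if q.any() else '', np.percentile(b[r][:,2],[50,90]).round(1) if r.any() else '')
E
```

```text
4.4833 tip [  1.5 -82.1  87.1] F [-0.3 -0.2  0.7] open 0.4678441101320689
wrist 12 5238 [ 1. -5. 16.] [-20. -61.  12.] [21. 60. 22.]
wrist 85 599 [  2. -70. 101.] [ -7. -74.  86.] [ 11. -69. 112.]
side 12 269 [ -3. -14.  16.] [-23. -65.  12.] [21. 58. 21.]
side 85 20 [ -8. -72.  98.] [-10. -74.  87.] [ -5. -68. 110.]
-64 [19.1 20.  20.7] [0.3 0.9]
-58 [16.2 19.5 21. ] [0.2 0.9]
-52 [15.9 16.7 17.5] [0.2 1. ]
-46 [15.8 16.7 17.5] [0.3 1. ]
-40 [15.7 16.6 17.5] [0.1 1. ]
-34 [15.8 16.6 17.5] [0.2 1. ]
-28 [15.9 16.6 17.6] [0.1 0.7]
-22 [16.  16.8 17.6] [16.9 18.2]
-16 [16.  16.7 17.5] [15.8 16.6]
-10 [15.9 16.7 17.4] [14.7 15.8]
-4 [16.  17.2 18.2] [13.8 14.9]
2 [1.5 2.3 3.1] [12.9 13.8]
8 [1.4 2.2 3.1] [12.1 13.1]
14 [-4.  -0.1  0.9] [10.9 12. ]
20 [-0.4  2.5  3.7] [10.3 11.4]
26 [ 2.8 13.6 15.4] [ 9.3 10.5]
32 [13.9 14.7 15.5] [8.6 9.6]
38 [ 2.4  3.7 12.5] [ 9.2 12.4]
44 [12.8 14.  15.2] [13.3 14.7]
50 [14.2 15.4 16.4] [15.1 16.5]
56 [15.7 16.9 17.9] [16.4 17.7]
62 [15.  16.2 17.6] [15.9 17.1]
```

View pics/dw.png

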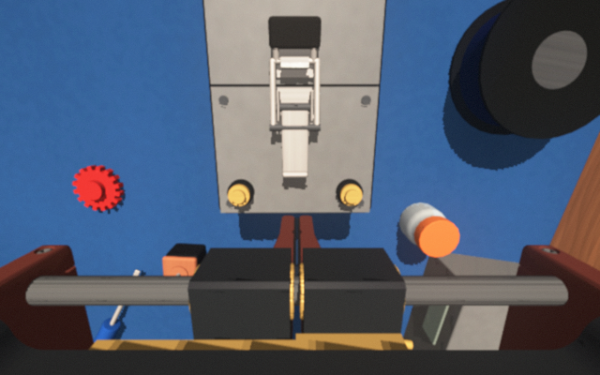

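View pics/ds.png

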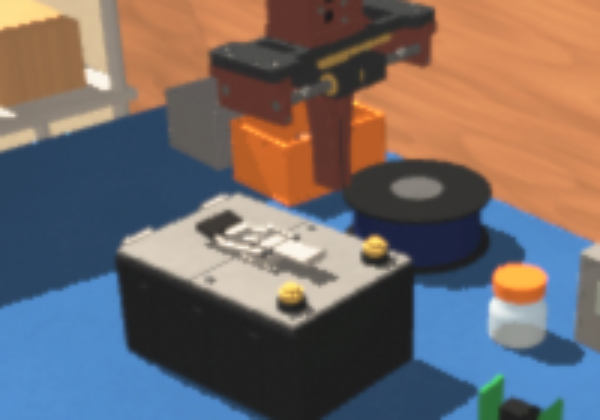

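The wrist view shows the lever flat at (295,140), its face level at 16.6 mm along its whole length. The loop is taut round the hook at (297,62), and its wires come down to about 8.6 mm at y 32, which is the seat. The gripper is clear of everything, so I'm handing in.

```bash
python3 -c "
from cell import ticket
print(ticket.sign_off())"
```

```text
the job is handed in; nothing more can be done
None
```

The battery box is latched and handed in: the loop went over the keeper hook first, then the lever was pressed flat and stayed shut, and the arm never went near the smaller case; sign-off returned no verdict.

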